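Hold a ball tray in the optical gauge

ROBOT

A 6-joint arm with a two-finger parallel gripper is mounted at the origin on the work surface. World frame = base frame: x ahead of the robot, y to its left, z up, the work surface at z = 0. Lengths are in m, angles in rad, forces in N, time in s.
With the tool pointing down it reaches from about 0.25 to 0.775 m from the base axis. Payload 4 kg.
Tool frame: the origin (TCP) lies midway between the tips of the shut fingers; the grasp point (between the pads) lies 19 mm behind it; z points along the fingers, y is the direction in which the jaws open and shut (so a half turn about z gives the same grasp; the last joint's range is limited). The gripper opens to 94 mm and grips with 3 to 60 N. Pads are 16 mm wide; open, the fingers measure 119 mm over their backs; the gripper's body (75 mm by 177 mm) begins 78 mm behind the grasp point.
Start: joints at [1.12, 0.087, 1.371, -0, 1.684, -0.103], TCP at [0.187, 0.517, 0.206] pointing down, gripper open.
Joint ranges: [-3.1, 3.1], [-0.76, 2.03], [0.27, 2.55], [-1.08, 4.22], [0.17, 2.65], [-2.57, 2.57]. Speed limits (rad/s): [2.79, 2.79, 3.14, 3.14, 3.14, 3.14].

INTERFACE

Orientations are given as a unit quaternion [w, x, y, z].
In Python, from cell import env gives the robot as it stands. The module is installed in compiled form; this text tells all that it offers.
- The arm moves only by the tool servo_tool, never from a script. Its argument "motion" is a list of rows, each a list of 5 numbers: the shift along the tool's x, y, z in cm, then the turn about the tool's z in rad, then the finger opening in cm, from 0 to 9.4. In form: [[tx, ty, tz, turn, hand], ...]. A call has 1 to 10 rows; each row shifts and turns the commanded pose from where the row before left it, along the tool's axes as they then stand; what a row does not reach is not made up. A row lasts 1/12 s, in which the tool goes at most 41.7 mm and 7.16 degrees, less where a joint would pass 70% of its speed; a pose out of reach is approached as far as the arm can. A call with a gripper value outside its range is refused whole. The fingers move at their own pace and stop on an object; "squeeze" is the grip in N (left out, the last holds). Time passes only in rows, so rows that do not move let the fingers close. It gives the time, the measured TCP pose, the force and the opening at its end, in the units of the state.
- env.get_obs(): the state, without advancing time (a new reading comes with each control period).
- env.capture(name): name is "side" or "top"; returns a dict with "color" (480x640x3 uint8, blue, green, red), "fx", "fy", "cx", "cy" (pixels), "dist" ([k1, k2, p1, p2, k3] as OpenCV has them; the pictures are not rectified), "R" (3x3) and "t" (3): a world point X has camera coordinates R X + t. Camera axes: x right, y down, z forward; pixel columns grow to the right and rows downward; lengths in m; the calibration is good to about 2 mm. A picture is of the moment at which its call begins. There is no depth.
- env.job_done(): hands the job in, once; it reports no verdict.
The state is a dict: "t": time; "q": joint angles; "joint_vel": joint speeds; "joint_torque": joint torques, N m; "tcp_pos": TCP position; "tcp_rot": TCP orientation; "contact_force": force on the tool from outside, world axes, zero at the start; "wrist_torque": the same for the moment, N m; "opening": opening from 0.0 (shut) to 1.0 (fully open).
Only numpy, scipy, OpenCV 4.12 (cv2) and the standard library are available. Lean on these libraries where they do the work, as an engineer would, in place of code of your own. Each camera call takes 0.05 s, during which the arm holds its last target.

TASK

Pick up the small aluminium tray by its black grip, with the loose steel ball staying in its pocket, and carry it level to the optical gauge. Lower it so that the gauge's upright guide post comes up through the eyelet at the tray's end and the ball sits midway between the two facing lens heads, at the height of their lens centres. Finish while still holding it there, level, still and carried by the gripper alone, and leave the other things on the bench where they are.

Things in the scene. Friction and masses are not known exactly. Their poses are not given: they have to be found in the camera images.
- tray: Aluminium ball tray, loose, 120 to 240 g, lying on the bench: a flat strip 6 mm thick and 40 mm wide along its own x, 165 mm long overall. Origin: middle of its underside, below the grip; z up. At its +x end a round pad with the ball pocket, at its -x end a ring-shaped eyelet, in the middle a black upright grip.
- handle (a point): Where to grasp the tray: 40 mm above its underside on the black upright grip in its middle. The grip is a block 30 mm along the tray's x, 14 mm thick along the tray's y (grasp across y), its flat top 60 mm above the underside, its foot on the tray's upper face (6 mm). Axes as the tray's.
- eyelet (a point): Centre of the vertical through hole of the eyelet, 16 mm diameter in a ring 28 mm across and 6 mm high; 65 mm from the grip's axis in the tray's -x direction, 3 mm above the tray's underside. Axes as the tray's.
- pocket (a point): Where the ball's centre is when it rests in the middle of its pocket: 65 mm from the grip's axis in the tray's +x direction, 16 mm above the tray's underside. The pocket is a flat place 20 mm across inside a rim only 2.5 mm high: the ball can roll about 3.5 mm off centre and leaves over the rim if the tray tips about 40 degrees or is jerked.
- ball_center (a point): Centre of the loose polished steel ball, 20 mm diameter, 33 g, that lies in the tray's pocket.
- gauge: Optical ball gauge, fixed to the bench: white base plate 200 mm (its x) by 180 mm (its y), 20 mm high, with a guide post near its -x edge and two black lens heads facing each other along its y near its +x edge, at the left and right. Origin: middle of the underside; z up. On the post the tray is right when the tray's x lies along the gauge's x.
- post_tip (a point): Top of the gauge's upright steel guide post, 115 mm above the bench and 65 mm from the gauge's middle in its -x direction. The post is 8 mm in diameter, with its top 9 mm tapered to 3 mm. Axes as the gauge's.
- beam (a point): Midpoint between the two lens faces, where the ball's centre belongs: 105 mm above the bench, 65 mm from the gauge's middle in its +x direction. The faces (36 mm diameter) stand 69 mm apart along the gauge's y; the heads behind them are up to 44 mm in diameter, their tops 127 mm above the bench, their pedestals 30 mm by 34 mm. Below the tray there is nothing but the base plate (top at 20 mm). Axes as the gauge's.
- pin_mid (a point): Bystander, not to be moved: upright steel gauge pin, 60 mm high, 28 mm across the foot; the point is half-way up.
- specimen_mid (a point): Bystander, not to be moved: dark steel block 30 x 26 x 34 mm high; the point is its centre.
- jar_mid (a point): Bystander, not to be moved: white jar 42 mm in diameter, 60 mm high; the point is half-way up.

How it is judged:
On the way, in this order (a step that is already met when the one before it is completed fails the run):
1. the tray is lifted clear of the bench in the gripper with the ball in its pocket (height (world z) of tray above 0.05 m and contact force between the fingers and tray above 0.5 N and distance between ball_center and pocket below 0.013 m), for 0.2 s.
2. the guide post's end has come up through the eyelet, with the ball still in the pocket (horizontal distance between eyelet and post_tip below 0.008 m and z of eyelet in the frame of post_tip below -0.003 m and distance between ball_center and pocket below 0.013 m), for 0.2 s.
At the end, for the whole second after the job is handed in: Gripper holds the tray still, level to 0.1 rad, under 2 N on the gauge; post through the eyelet (within 8 mm of centre, 10 mm or more below the tip); ball in its pocket, within 13 mm sideways and 10 mm in height of the midpoint between the lenses; bystanders within 15 mm of their start (horizontal distance between eyelet and post_tip below 0.008 m and z of eyelet in the frame of post_tip below -0.01 m and distance between ball_center and pocket below 0.013 m and horizontal distance between ball_center and beam below 0.013 m and z of ball_center in the frame of beam between -0.01 and 0.01 m and angle between tray's own z axis and vertical below 0.1 rad and contact force between the fingers and tray above 0.5 N and contact force between tray and gauge below 2 N and linear speed of tray below 0.02 m/s and angular speed of tray below 0.15 rad/s and distance of each of pin_mid, specimen_mid, jar_mid from where it was at the start of the episode below 0.015 m); the arm keeps its last pose, push and grip.
It fails at once if the ball leaves its pocket (not (distance between ball_center and pocket below 0.016 m)).
It fails at once if the tray is tipped by more than 0.35 rad (20 degrees) (angle between tray's own z axis and vertical above 0.35 rad).
It fails at once if the gauge pin is moved by more than 15 mm (distance of pin_mid from where it was at the start of the episode above 0.015 m).
It fails at once if the steel block is moved by more than 15 mm (distance of specimen_mid from where it was at the start of the episode above 0.015 m).
It fails at once if the jar is moved by more than 15 mm (distance of jar_mid from where it was at the start of the episode above 0.015 m).
It also fails if it takes over 54 s, if anything falls off the work surface, if the arm or the gripper's body presses on something with over 40 N, if the wrist force passes 120 N, or if a joint passes its speed limit or range.

## Working session

There is one attempt and no reset: what is moved stays moved. The work goes in short steps, Python scripts to look and compute and a tool call to move; the robot and the scene stay as the last step left them, time stands still between calls to the robot, and variables do not carry over. Pictures are saved under pics/ and viewed, and the job is handed in when it is done.

Besides the shell and the picture viewer there is one more tool, called after "Call:" as name(argument=value, ...) on one line, values as JSON. servo_tool: Moves the arm, as the interface text tells. Its arguments: {"type":"object","properties":{"motion":{"type":"array"},"squeeze":{"type":"number"}},"required":["motion"]}

```bash
mkdir -p pics; python3 - <<'E'
from cell import env
import cv2,pickle
print(env.get_obs())
for n in("side","top"):
    d=env.capture(n); cv2.imwrite(f"pics/{n}0.png",d["color"]); pickle.dump(d,open(f"{n}0.pkl","wb"))
    print({k:v for k,v in d.items() if k!="color"})
E
```

```text
{'t': 0.0, 'q': array([ 1.11990365e+00,  8.79834702e-02,  1.37221467e+00, -2.10180063e-05,
        1.68362514e+00, -1.03089923e-01]), 'joint_vel': array([-2.49155618e-04,  1.22139265e-03,  1.41900652e-03,  1.22572090e-03,
        6.52757507e-05,  1.02165804e-03]), 'joint_torque': array([-1.62063410e-03, -3.40181243e+01, -3.02426505e+01,  7.17327674e-02,
        3.28795763e-02, -1.70180642e-04]), 'tcp_pos': array([0.18722525, 0.51657244, 0.20430872]), 'tcp_rot': array([-2.94951352e-04,  1.73027237e-01,  9.84916408e-01, -1.07565627e-03]), 'contact_force': array([-0.06536158, -0.7843361 , -0.07997917]), 'wrist_torque': array([ 0.02968451, -0.00458886, -0.01861403]), 'opening': 1.0002675680946498}
{'fx': 494.46647493643763, 'fy': 494.46647493643763, 'cx': 320.1620550512079, 'cy': 238.5549166216599, 'dist': array([0.03819938, 0.        , 0.        , 0.        , 0.        ]), 'R': array([[-0.97474387, -0.22286144, -0.01439331],
       [-0.15240269,  0.71091504, -0.68656626],
       [ 0.16324157, -0.66703267, -0.72692476]]), 't': array([0.567961  , 0.14260301, 0.7085919 ])}
{'fx': 455.0602624840515, 'fy': 455.0602624840515, 'cx': 324.9088047146858, 'cy': 239.41696931874097, 'dist': array([-0.02207309,  0.        ,  0.        ,  0.        ,  0.        ]), 'R': array([[ 0.01287219, -0.99975413, -0.01805497],
       [-0.99497348, -0.01101316, -0.09953135],
       [ 0.09930804,  0.0192454 , -0.99487061]]), 't': array([0.01748121, 0.57057601, 0.82385595])}
```

View pics/side0.png

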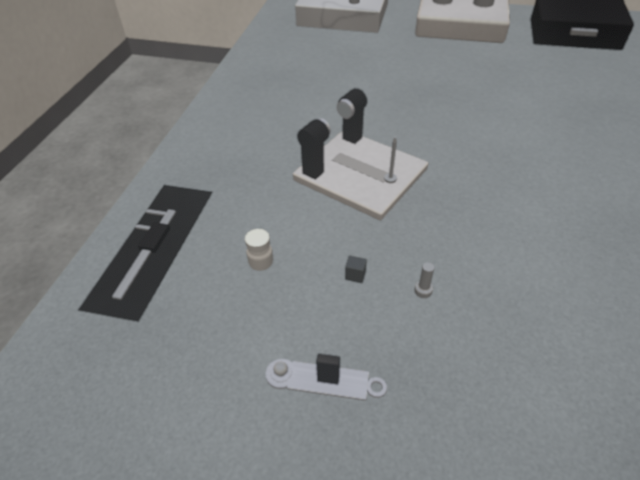

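View pics/top0.png

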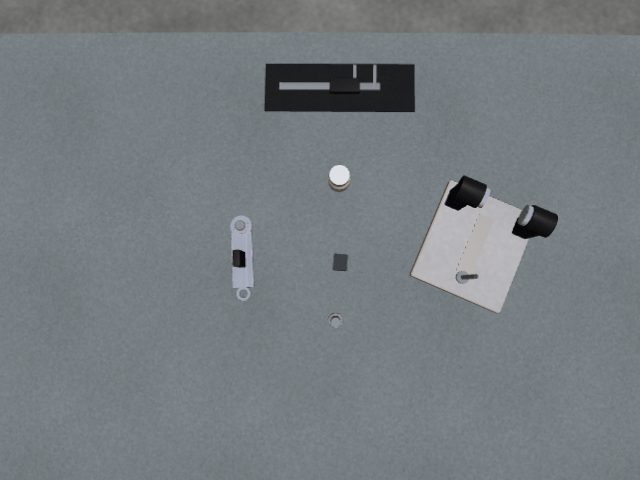

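Both views show everything: the tray is at left in the top view (ball ≈(240,226), eyelet ≈(243,294)) and the gauge at right (post foot ≈(462,277)). Next I'll enlarge these.

```bash
cat > h.py <<'E'
import numpy as np,cv2,pickle
def K(d): return np.array([[d["fx"],0,d["cx"]],[0,d["fy"],d["cy"]],[0,0,1]])
def back(d,u,v,z):
    p=cv2.undistortPoints(np.array([[[u,v]]],float),K(d),d["dist"])[0,0]
    r=d["R"].T@np.array([p[0],p[1],1]); c=-d["R"].T@d["t"]
    return c+r*(z-c[2])/r[2]
def proj(d,X):
    return cv2.projectPoints(np.array(X,float).reshape(-1,3),cv2.Rodrigues(d["R"])[0],d["t"],K(d),d["dist"])[0][:,0]
def crop(d,u0,v0,w,h,s,name):
    im=cv2.resize(d["color"][v0:v0+h,u0:u0+w],None,fx=s,fy=s,interpolation=cv2.INTER_CUBIC)
    for i in range(0,w,10): cv2.putText(im,str(u0+i),(i*s,8),0,.3,(0,0,255),1); cv2.line(im,(i*s,10),(i*s,14),(0,0,255),1)
    for i in range(0,h,10): cv2.putText(im,str(v0+i),(0,i*s+3),0,.3,(0,0,255),1); cv2.line(im,(20,i*s),(24,i*s),(0,0,255),1)
    cv2.imwrite(f"pics/{name}.png",im)
def load(n): return pickle.load(open(n+".pkl","rb"))
E
python3 - <<'E'
from h import *
t=load("top0");s=load("side0")
crop(t,210,205,80,100,6,"tt"); crop(t,400,165,170,150,4,"tg"); crop(s,255,335,140,70,5,"st"); crop(s,285,80,150,140,4,"sg")
E
```

```text
(no output)
```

View pics/tt.png

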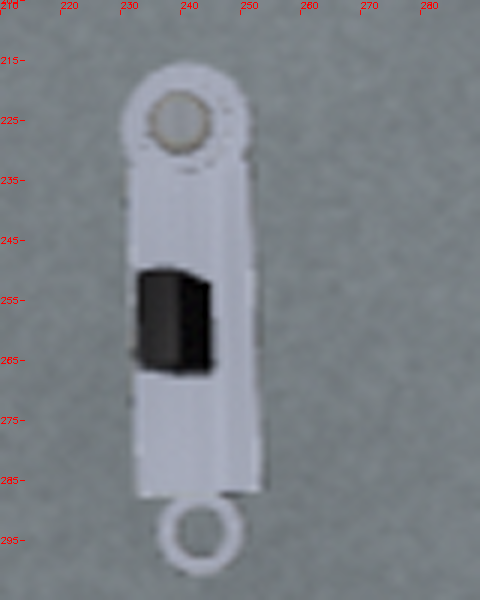

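View pics/tg.png

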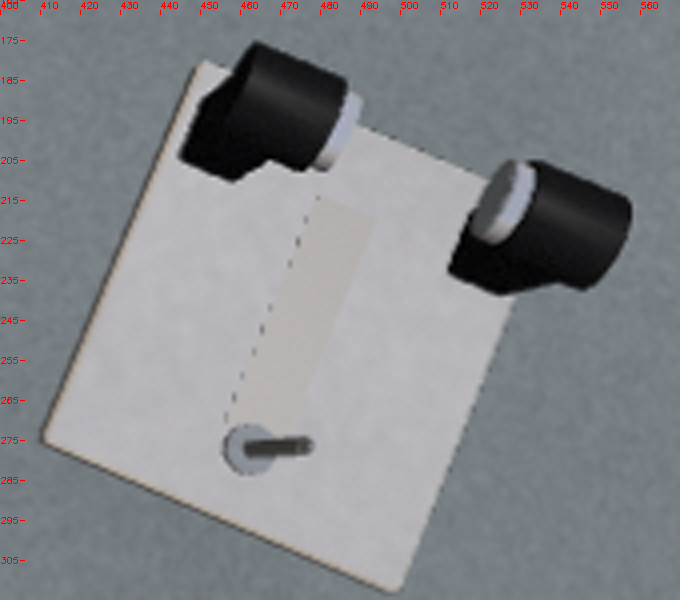

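View pics/st.png

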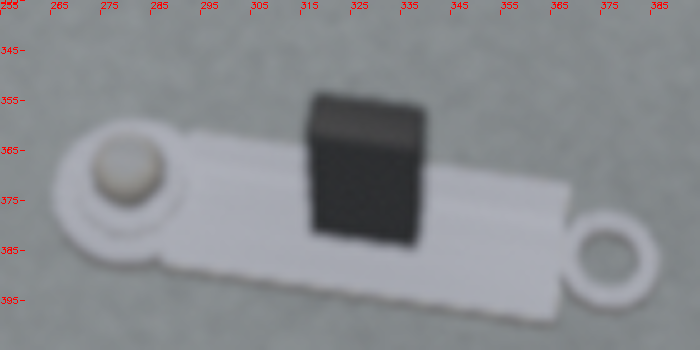

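View pics/sg.png

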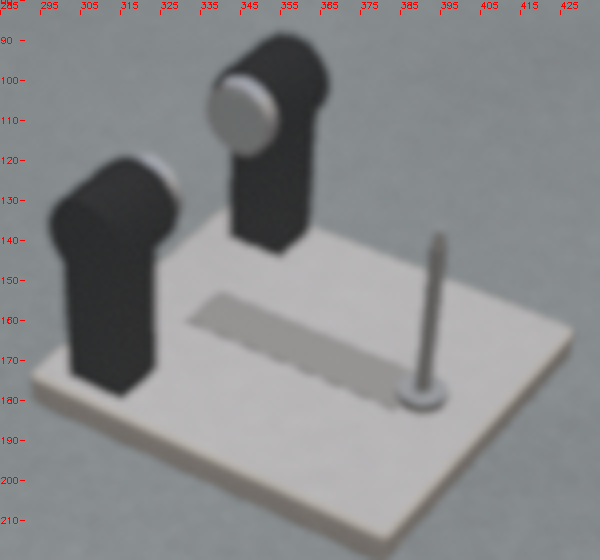

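Positions read: top view – eyelet hole (243.1,293.2), ball (239.6,224.9), grip top (235.9,258), post tip (477,275.8), plate corners (450.5,180), (410.3,274.2), (499,312.7). Side view – eyelet (376.4,386), ball (280.4,368.6), grip top (328,358.8), post tip (394.2,138.6), plate corners (380.5,214), (293,173), (427.7,163).

```bash
python3 - <<'E'
from h import *
np.set_printoptions(precision=4,suppress=True)
t=load("top0");s=load("side0")
P=dict(eye=((243.1,293.2),(376.4,386),.005),ball=((239.6,224.9),(280.4,368.6),.016),grip=((235.9,258),(328,358.8),.06),tip=((477,275.8),(394.2,138.6),.115))
for k,(a,b,z) in P.items():
    A=back(t,*a,z);B=back(s,*b,z); print(k,A[:2],B[:2],A[:2]/2+B[:2]/2)
for n,d,pp in(("top",t,[(450.5,180),(410.3,274.2),(499,312.7)]),("side",s,[(293,173),(380.5,214),(427.7,163)])):
    Q=[back(d,*p,.02)[:2] for p in pp]
    print(n,Q,[np.linalg.norm(Q[i]-Q[i+1]) for i in(0,1)],"center",(Q[0]+Q[2])/2)
for n,d,a in (("jar",t,(339.5,177)),):print(n,back(t,*a,.06))
print("spec",back(t,340,262,.034),"pin",back(t,336,319,.06))
E
```

```text
eye [0.4677 0.1798] [0.4647 0.1799] [0.4662 0.1799]
ball [0.5977 0.1883] [0.5943 0.1887] [0.596  0.1885]
grip [0.5317 0.1839] [0.5293 0.1851] [0.5305 0.1845]
tip [ 0.5037 -0.2312] [ 0.5011 -0.2252] [ 0.5024 -0.2282]
top [array([ 0.688 , -0.2142]), array([ 0.5075, -0.1364]), array([ 0.438 , -0.3006])] [np.float64(0.19657697009699537), np.float64(0.17828010645517425)] center [ 0.563  -0.2574]
side [array([ 0.6839, -0.211 ]), array([ 0.5046, -0.1335]), array([ 0.4357, -0.2939])] [np.float64(0.1953322925861854), np.float64(0.17459986527978458)] center [ 0.5598 -0.2525]
jar [ 0.6822 -0.0015  0.06  ]
spec [ 0.5281 -0.0043  0.034 ] pin [0.4256 0.0022 0.06  ]
```

Call:
servo_tool(motion=[[0,0,0,-0.083,9.4],[0,0,0,-0.083,9.4],[0,0,0,-0.083,9.4],[0,0,0,-0.083,9.4],[0,0,0,-0.082,9.4],[-1,-1.1,0,0,9.4],[-2,-2.2,0,0,9.4],[-2,-2.2,0,0,9.4],[-2,-2.2,0,0,9.4],[-2,-2.2,0,0,9.4]], squeeze=20)

```text
t: 0.93
tcp_pos: [0.2843, 0.4231, 0.2049]
tcp_rot: [-0.0, -0.033, 0.999, -0.0]
contact_force: [-0.0, -0.2, 1.0]
opening: 1.001
```

Call:
servo_tool(motion=[[-2.5,-2.8,0,0,9.4],[-2.5,-2.8,0,0,9.4],[-2.5,-2.8,0,0,9.4],[-2.5,-2.8,0,0,9.4],[-2.5,-2.8,0,0,9.4],[-2.5,-2.8,0,0,9.4],[-2.5,-2.8,0,0,9.4],[-2.5,-2.5,0,0,9.4],[-2,-1.5,0,0,9.4],[0,0,0,0,9.4]])

```text
t: 1.77
tcp_pos: [0.5218, 0.1998, 0.204]
tcp_rot: [-0.0, -0.03, 1.0, -0.001]
contact_force: [-0.5, 0.6, -0.5]
opening: 1.001
```

Call:
servo_tool(motion=[[-0.4,-0.8,2,0,9.4],[-0.4,-0.8,2.5,0,9.4],[0,0,2.5,0,9.4],[0,0,2.5,0,9.4],[0,0,1.5,0,9.4],[0,0,0,0,9.4],[0,0,0,0,9.4]])

```text
t: 2.35
tcp_pos: [0.5267, 0.1883, 0.0944]
tcp_rot: [-0.001, -0.033, 0.999, -0.0]
contact_force: [0.2, 0.6, 0.1]
opening: 1.001
```

```bash
cat > look.py <<'E'
import sys
from h import *
from cell import env
n=sys.argv[1]; np.set_printoptions(precision=4,suppress=True)
o=env.get_obs(); print(o["t"],o["tcp_pos"],o["tcp_rot"],o["contact_force"],o["opening"])
for c in("side","top"):
    d=env.capture(c); pickle.dump(d,open(c+n+".pkl","wb")); 
    b=eval(sys.argv[2 if c=="side" else 3]); crop(d,*b,c+n)
E
python3 look.py 1 "(240,290,160,120,5)" "(190,190,110,110,5)"
```

```text
2.35 [0.5267 0.1883 0.0944] [-0.0015 -0.0334  0.9994 -0.0001] [0.1665 0.5542 0.0615] 1.0007561553447062
```

View pics/side1.png

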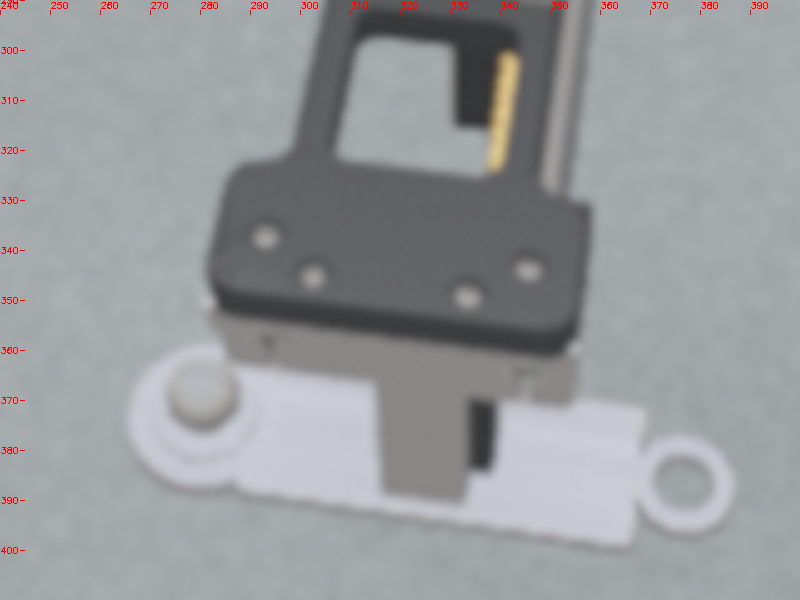

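View pics/top1.png

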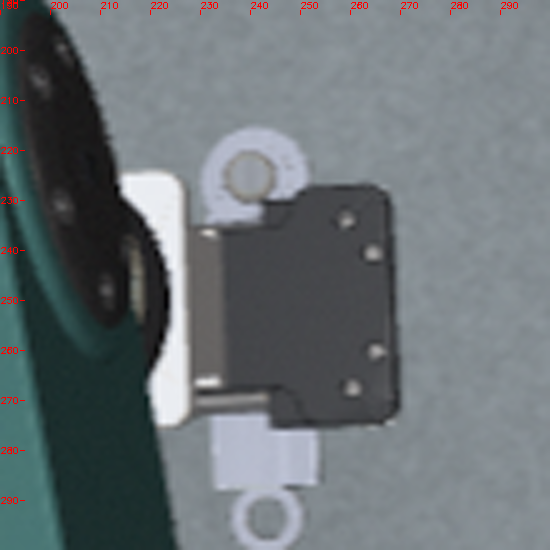

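Side view: the front finger is in front of the grip, slightly ball-ward, and the fingers clear the tray. I'll descend with a small correction.

Call:
servo_tool(motion=[[-0.4,-0.4,1,0,9.4],[0,0,1.5,0,9.4],[0,0,1.5,0,9.4],[0,0,1.5,0,9.4],[0,0,1,0,9.4],[0,0,0.5,0,9.4],[0,0,0.3,0,9.4],[0,0,0,0,9.4],[0,0,0,0,9.4],[0,0,0,0,9.4]])

```text
t: 3.28
tcp_pos: [0.5331, 0.1844, 0.0236]
tcp_rot: [0.001, -0.033, 0.999, 0.0]
contact_force: [0.3, -0.6, 0.8]
opening: 1.001
```

Call:
servo_tool(motion=[[0.2,0,0.2,0,7],[0,0,0,0,5],[0,0,0,0,4],[0,0,0,0,3],[0,0,0,0,2.5],[0,0,0,0,2.2],[0,0,0,0,2],[0,0,0,0,1.8],[0,0,0,0,1.7],[0,0,0,0,1.6]], squeeze=20)

```text
t: 4.12
tcp_pos: [0.5303, 0.184, 0.0205]
tcp_rot: [0.0, -0.033, 0.999, 0.0]
contact_force: [0.9, 0.3, 0.2]
opening: 0.327
```

Call:
servo_tool(motion=[[0,0,0,0,1.5],[0,0,0,0,1.4],[0,0,0,0,1.3],[0,0,0,0,1.1],[0,0,0,0,0.8],[0,0,0,0,0.5],[0,0,0,0,0.2],[0,0,0,0,0],[0,0,0,0,0],[0,0,0,0,0]], squeeze=20)

```text
t: 4.95
tcp_pos: [0.5303, 0.1839, 0.0205]
tcp_rot: [-0.0, -0.033, 0.999, -0.0]
contact_force: [-0.1, -0.3, -0.0]
opening: 0.146
```

Call:
servo_tool(motion=[[0,0,0,0,0],[0,0,-0.2,0,0],[0,0,-0.4,0,0],[0,0,-0.8,0,0],[0,0,-1.2,0,0],[0,0,-1.2,0,0],[0,0,-1.2,0,0],[0,0,-0.8,0,0],[0,0,-0.4,0,0],[0,0,0,0,0]], squeeze=35)

```text
t: 5.78
tcp_pos: [0.5313, 0.1843, 0.0845]
tcp_rot: [0.002, -0.033, 0.999, 0.0]
contact_force: [0.5, -0.1, -2.5]
opening: 0.146
```

```bash
python3 look.py 2 "(240,270,160,120,5)" "(180,190,110,110,5)"
```

```text
5.7833 [0.5313 0.1843 0.0845] [ 0.0017 -0.0331  0.9995  0.0004] [ 0.5361 -0.1459 -2.5074] 0.14634463128528677
```

View pics/side2.png

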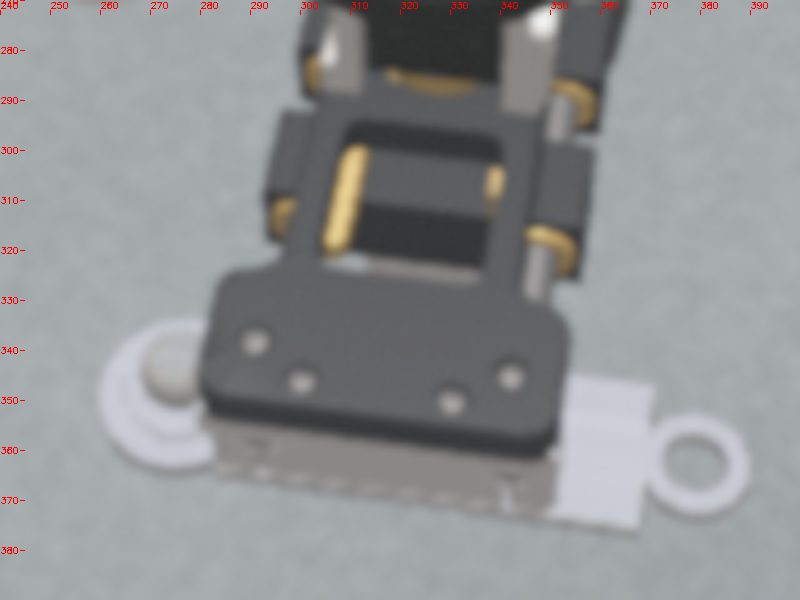

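View pics/top2.png

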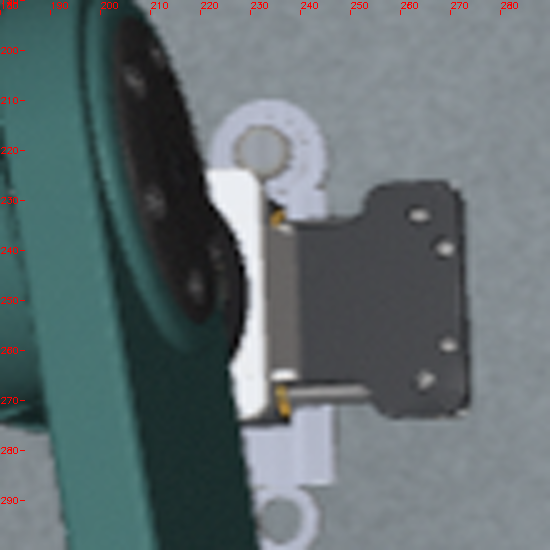

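Lifted 64 mm, ball in pocket (side ≈(275,343)). Raising further, then traversing with gentle ramps.

Call:
servo_tool(motion=[[0,0,-0.4,0,0],[0,0,-0.8,0,0],[0,0,-1.2,0,0],[0,0,-1.5,0,0],[0,0,-1.5,0,0],[0,0,-1.5,0,0],[0,0,-1.5,0,0],[0,0,-1.2,0,0],[0,0,-0.7,0,0],[0,0,-0.3,0,0]])

```text
t: 6.72
tcp_pos: [0.531, 0.1842, 0.1906]
tcp_rot: [0.002, -0.033, 0.999, 0.0]
contact_force: [-0.5, 0.0, -2.0]
opening: 0.146
```

Call:
servo_tool(motion=[[0,-0.2,0,0,0],[0,-0.5,0,0,0],[0,-0.8,0,0,0],[0,-1.1,0,0,0],[0,-1.4,0,0,0],[0,-1.6,0,0,0],[0,-1.7,0,0,0],[0,-1.7,0,0,0],[0,-1.7,0,0,0],[0,-1.7,0,0,0]])

```text
t: 7.55
tcp_pos: [0.538, 0.0583, 0.1877]
tcp_rot: [-0.001, -0.033, 0.999, -0.0]
contact_force: [0.1, 0.0, -2.8]
opening: 0.146
```

Call:
servo_tool(motion=[[0,-1.7,0,0,0],[0,-1.7,0,0,0],[0,-1.7,0,0,0],[0,-1.7,0,0,0],[0,-1.7,0,0,0],[0,-1.7,0,0,0],[0,-1.7,0,0,0],[0,-1.7,0,0,0],[0,-1.7,0,0,0],[0,-1.7,0,0,0]])

```text
t: 8.38
tcp_pos: [0.5489, -0.1112, 0.1877]
tcp_rot: [-0.001, -0.033, 0.999, 0.0]
contact_force: [0.7, -0.8, -2.3]
opening: 0.145
```

Call:
servo_tool(motion=[[0,-1.7,0,0,0],[0,-1.7,0,0,0],[0,-1.7,0,0,0],[0,-1.6,0,0,0],[0,-1.4,0,0,0],[0,-1.1,0,0,0],[0,-0.8,0,0,0],[0,-0.5,0,0,0],[0,-0.2,0,0,0],[0,0,0,0,0]])

```text
t: 9.22
tcp_pos: [0.5568, -0.2161, 0.1884]
tcp_rot: [-0.0, -0.033, 0.999, 0.0]
contact_force: [-0.3, 0.3, -1.9]
opening: 0.148
```

Call:
servo_tool(motion=[[0,0,0,0.02,0],[0,0,0,0.04,0],[0,0,0,0.06,0],[0,0,0,0.07,0],[0,0,0,0.08,0],[0,0,0,0.07,0],[0,0,0,0.06,0],[0,0,0,0.05,0],[0,0,0,0.02,0],[0,0,0,0,0]])

```text
t: 10.05
tcp_pos: [0.5569, -0.2154, 0.1886]
tcp_rot: [0.0, 0.2, 0.98, 0.0]
contact_force: [1.0, 0.4, -1.8]
opening: 0.147
```

Call:
servo_tool(motion=[[-0.1,-0.2,0,0,0],[-0.2,-0.4,0,0,0],[-0.3,-0.5,0,0,0],[-0.4,-0.7,0,0,0],[-0.4,-0.7,0,0,0],[-0.3,-0.5,0,0,0],[-0.2,-0.3,0,0,0],[-0.1,-0.2,0,0,0],[0,0,0,0,0],[0,0,0,0,0]])

```text
t: 10.88
tcp_pos: [0.5614, -0.2561, 0.1884]
tcp_rot: [-0.0, 0.201, 0.98, 0.0]
contact_force: [0.9, -0.3, -2.0]
opening: 0.148
```

```bash
python3 look.py 3 "(280,70,160,120,5)" "(410,160,170,140,4)"
```

```text
10.8833 [ 0.5614 -0.2561  0.1884] [-0.0001  0.2006  0.9797  0.0002] [ 0.8649 -0.3211 -2.0105] 0.14800441257939698
```

View pics/side3.png

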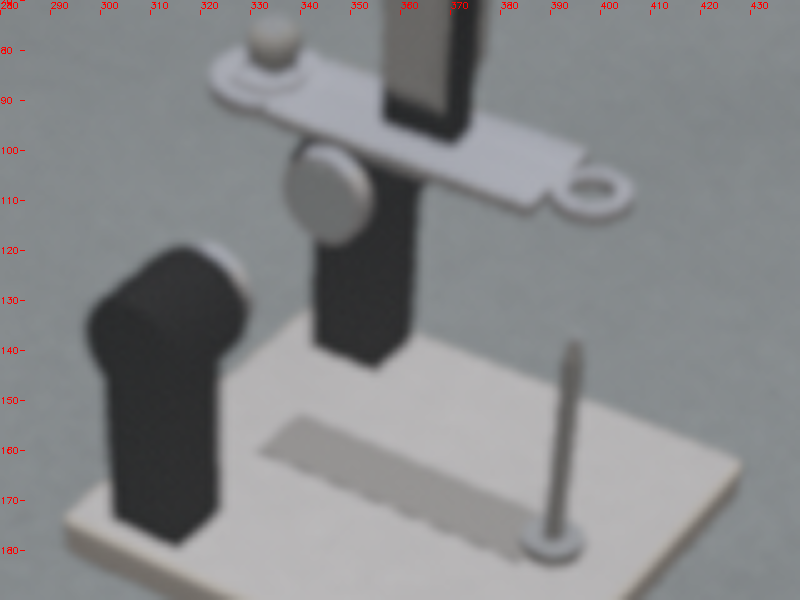

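View pics/top3.png

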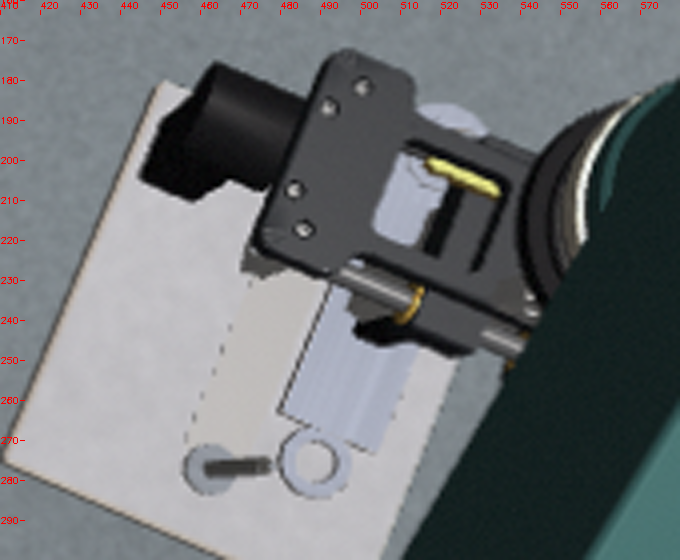

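Side: eyelet hole ≈(398.5,107.1), post tip ≈(394.5,138), ball ≈(334.7,78.5). Top: eyelet ≈(488.4,275.4), tip ≈(476.9,275.8).

```bash
cat >> h.py <<'E'
def tri(t,s,a,b):
    f=lambda d,p:cv2.undistortPoints(np.array([[p]],float),K(d),d["dist"])[0].T
    P=lambda d:np.c_[d["R"],d["t"]]
    X=cv2.triangulatePoints(P(t),P(s),f(t,a),f(s,b))[:,0]; return X[:3]/X[3]
E
python3 - <<'E'
from h import *
np.set_printoptions(precision=4,suppress=True)
t=load("top3");s=load("side3")
for n,a,b,z in(("eye",(488.3,275.3),(398.4,107.1),.171),("tip",(476.9,275.8),(394.5,138),.115)):
    A=back(t,*a,z);B=back(s,*b,z);print(n,tri(t,s,a,b),A,B)
print("ball side",back(s,334.7,78.3,.184))
# expected for tray level
o=np.array([.5614,-.2561]);u=np.array([np.cos(-.4037),np.sin(-.4037)])
e=np.r_[o-.065*u,.171];b=np.r_[o+.065*u,.184];print(e,b,proj(s,[e,b]),proj(t,[e,b]))
for th in(-.4,-.407,-.414):
  u=np.array([np.cos(th),np.sin(th)]);print(th,(np.array([.5024,-.2287])+.065*u))
E
```

```text
eye [ 0.5019 -0.2301  0.1738] [ 0.5033 -0.231   0.171 ] [ 0.5008 -0.2346  0.171 ]
tip [ 0.5024 -0.2321  0.1115] [ 0.5037 -0.231   0.115 ] [ 0.5008 -0.2271  0.115 ]
ball side [ 0.6186 -0.2828  0.184 ]
[ 0.5016 -0.2306  0.171 ] [ 0.6212 -0.2816  0.184 ] [[397.5813 108.3437]
 [333.1413  78.4866]] [[488.0317 276.4023]
 [522.3169 198.6713]]
-0.4 [ 0.5623 -0.254 ]
-0.407 [ 0.5621 -0.2544]
-0.414 [ 0.5619 -0.2548]
```

Call:
servo_tool(motion=[[0,0,0.2,0,0],[0,0,0.4,0,0],[0,0,0.6,0,0],[0,0,0.8,0,0],[0,0,0.8,0,0],[0,0,0.7,0,0],[0,0,0.5,0,0],[0,0,0.3,0,0],[0,0,0,0,0],[0,0,0,0,0]])

```text
t: 11.82
tcp_pos: [0.5614, -0.2562, 0.1453]
tcp_rot: [-0.0, 0.201, 0.98, 0.0]
contact_force: [0.4, -0.4, -1.3]
opening: 0.148
```

```bash
python3 look.py 4 "(310,80,110,80,7)" "(440,210,80,80,7)"
```

```text
11.8167 [ 0.5614 -0.2562  0.1453] [-0.      0.2006  0.9797  0.0001] [ 0.3535 -0.3927 -1.2775] 0.1481934652643425
```

View pics/side4.png

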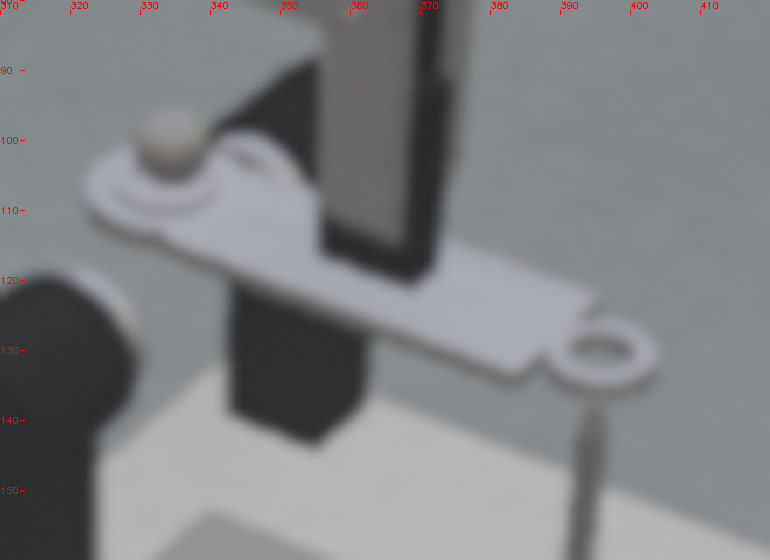

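View pics/top4.png

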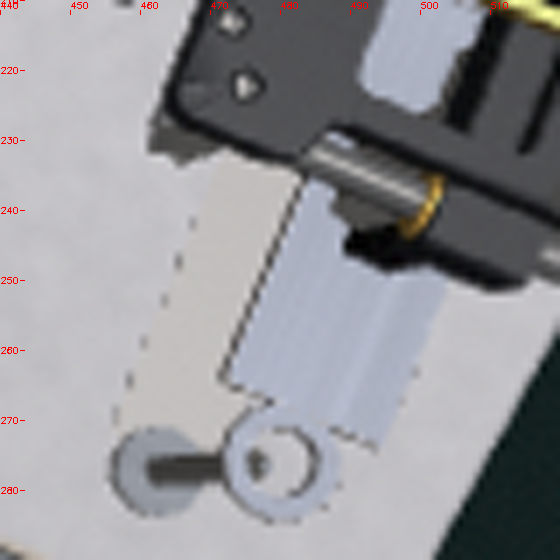

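```bash
python3 - <<'E'
from h import *
np.set_printoptions(precision=4,suppress=True)
t=load("top4");s=load("side4")
for n,a,b,z in(("eye",(479.9,275.6),(395.9,129.4),.128),("tip",(476.5,275.7),(394.6,137.8),.114)):
    A=back(t,*a,z);B=back(s,*b,z);print(n,tri(t,s,a,b),A,B)
print("ball side",back(s,310+173/7,80+145/7,.141))
tip=[.5024,-.2287]
print(proj(s,[[*tip,z] for z in(.115,.125,.128)]),proj(t,[[*tip,z] for z in(.02,.115,.125,.128)]))
u=np.array([.918,-.396]);o=np.array([.5614,-.2562])
print(proj(s,[[*(o-.065*u),.128],[*(o+.065*u),.141]]))
E
```

```text
eye [ 0.5021 -0.2313  0.1298] [ 0.5038 -0.2318  0.128 ] [ 0.5005 -0.2339  0.128 ]
tip [ 0.5024 -0.2311  0.1126] [ 0.5039 -0.2307  0.114 ] [ 0.5008 -0.2291  0.114 ]
ball side [ 0.6181 -0.2818  0.141 ]
[[393.722  137.3485]
 [394.2782 132.4746]
 [394.447  130.9956]] [[459.748  277.4952]
 [475.5251 276.557 ]
 [477.4172 276.4443]
 [477.9946 276.4099]]
[[394.9652 130.4576]
 [333.1102 100.5   ]]
```

The eyelet sits about 1–2 mm off toward −y, so I'll nudge it +1.5 mm and lower slowly over the tapered tip.

Call:
servo_tool(motion=[[0.06,0.14,0,0,0],[0,0,0.1,0,0],[0,0,0.2,0,0],[0,0,0.3,0,0],[0,0,0.3,0,0],[0,0,0.3,0,0],[0,0,0.3,0,0],[0,0,0.3,0,0],[0,0,0.2,0,0],[0,0,0,0,0]])

```text
t: 12.75
tcp_pos: [0.561, -0.2544, 0.1246]
tcp_rot: [-0.001, 0.201, 0.98, 0.0]
contact_force: [0.6, 0.4, -1.7]
opening: 0.145
```

```bash
python3 look.py 5 "(310,80,110,80,7)" "(440,210,80,80,7)"
```

```text
12.75 [ 0.561  -0.2544  0.1246] [-0.0007  0.2005  0.9797  0.0003] [ 0.5915  0.3546 -1.7142] 0.1454851060159038
```

View pics/side5.png

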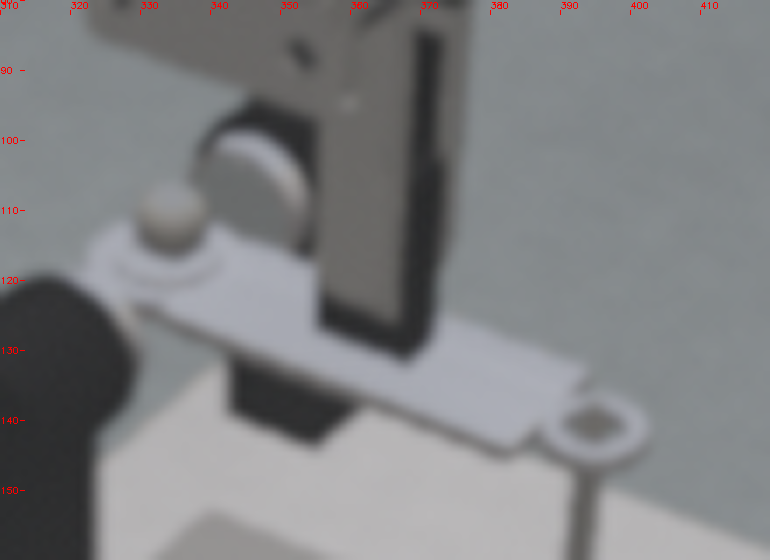

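View pics/top5.png

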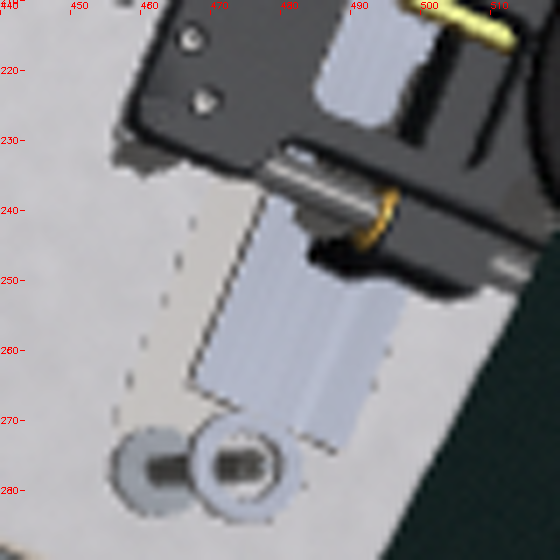

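The post tip is visible inside the eyelet in both views (side ≈(394.5,140), top ≈(476,276)) and well centred. I'll lower the last 15 mm.

Call:
servo_tool(motion=[[0,0,0.1,0,0],[0,0,0.2,0,0],[0,0,0.3,0,0],[0,0,0.3,0,0],[0,0,0.3,0,0],[0,0,0.2,0,0],[0,0,0.1,0,0],[0,0,0,0,0],[0,0,0,0,0],[0,0,0,0,0]])

```text
t: 13.68
tcp_pos: [0.5615, -0.2547, 0.1107]
tcp_rot: [0.0, 0.201, 0.98, -0.0]
contact_force: [0.2, 0.3, -1.5]
opening: 0.146
```

```bash
python3 look.py 6 "(285,80,130,100,6)" "(440,170,120,120,5)"
```

```text
13.6833 [ 0.5615 -0.2547  0.1107] [ 0.0002  0.2005  0.9797 -0.    ] [ 0.2023  0.3222 -1.4798] 0.14556050436916146
```

View pics/side6.png

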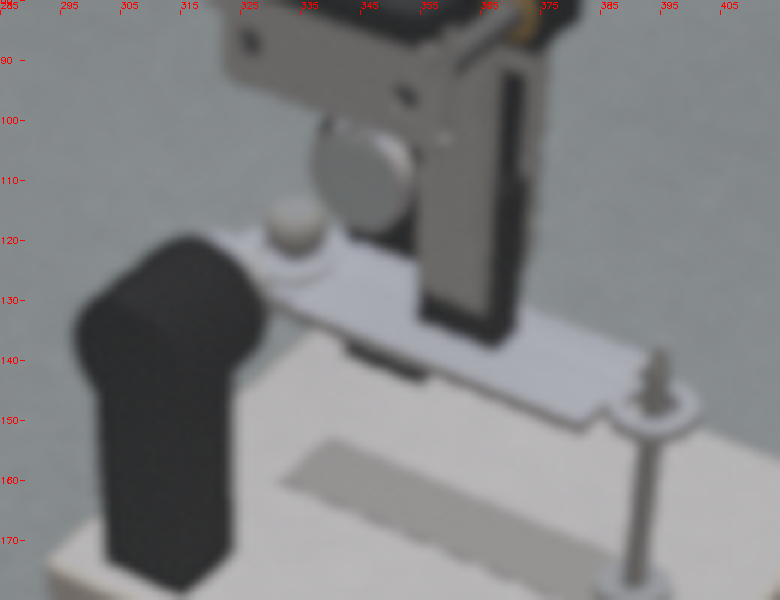

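View pics/top6.png

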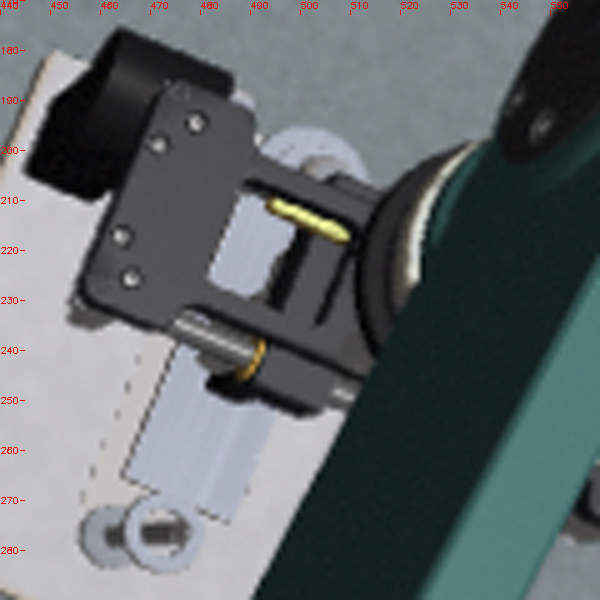

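```bash
python3 - <<'E'
from h import *
np.set_printoptions(precision=4,suppress=True)
s=load("side6");t=load("top6")
c=np.array([.5615,-.2547]);th=-.405;u=np.array([np.cos(th),np.sin(th)]);v=np.array([-u[1],u[0]])
b=c+.065*u
print("beam",proj(s,[[*b,.105]]),"faces",proj(s,[[*(b-.0345*v),.105],[*(b+.0345*v),.105]]),"tip",proj(s,[[*(c-.065*u),.115]]))
print("ball at z", [back(s,333.9,117.1,z) for z in(.100,.105,.11)])
print("eyelet", back(s,285+655/6,80+405/6,.093), back(t,440+161/5-.4,170+532/5-.4,.094))
E
```

```text
beam [[332.7415 118.2749]] faces [[343.2132 109.8519]
 [321.8387 127.0381]] tip [[394.1202 137.2626]]
ball at z [array([ 0.6215, -0.2921,  0.1   ]), array([ 0.6199, -0.2845,  0.105 ]), array([ 0.6184, -0.277 ,  0.11  ])]
eyelet [ 0.4997 -0.2301  0.093 ] [ 0.5037 -0.2289  0.094 ]
```

Measured against the model, the ball is 1–2 px (about 2 mm) from beam, with the same bias as the lens face. I'll settle briefly, then hand in.

Call:
servo_tool(motion=[[0,0,0.1,0,0],[0,0,0,0,0],[0,0,0,0,0],[0,0,0,0,0],[0,0,0,0,0],[0,0,0,0,0],[0,0,0,0,0],[0,0,0,0,0],[0,0,0,0,0],[0,0,0,0,0]])

```text
t: 14.62
tcp_pos: [0.5614, -0.2546, 0.1094]
tcp_rot: [-0.0, 0.201, 0.98, 0.0]
contact_force: [0.2, -1.0, -2.6]
opening: 0.144
```

```bash
python3 - <<'E'
from cell import env
from h import *
d=env.capture("side");cv2.imwrite("pics/fin.png",d["color"])
o=env.get_obs();print(o["t"],o["tcp_pos"],o["tcp_rot"],o["contact_force"],abs(o["joint_vel"]).max())
E
```

```text
14.6667 [ 0.5614342  -0.25460497  0.10945605] [2.06431533e-05 2.00532319e-01 9.79687086e-01 4.27788434e-05] [ 0.50218162 -0.04425506 -2.98898838] 0.0012217379478591834
```

View pics/fin.png

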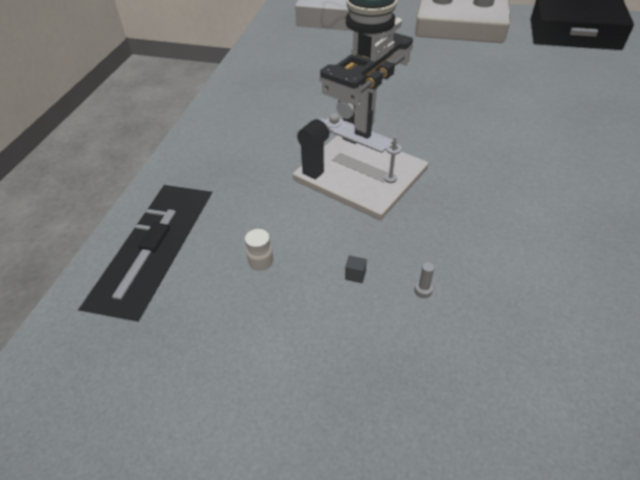

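The post is through the eyelet (393,148), the ball is in its pocket (334,119) between the lens heads, and the bystanders haven't moved.

```bash
python3 -c "
from cell import env
print(env.job_done())"
```

```text
the job is handed in; nothing more can be done
None
```

I picked the tray up by its grip at 20 N, raised to 35 N for the carry. I carried it level to the gauge, lowered the eyelet over the guide post and handed the job in at about 14.7 s, still holding it. No verdict is reported.

**Position:**
- In the last pictures the post stands up through the eyelet, and the ball is in its pocket between the lens heads. By the model it is about 2 mm from the beam point.
- The tool height (TCP z 0.1094 m) puts the ball about 105 mm above the bench.
- The eyelet should be about 20 mm below the post tip.

**Stillness and load:** The tool points straight down and the joints were practically still (under 0.002 rad/s). The force reading, up to about 3 N, is close to the roughly 2–2.5 N load alone, so I saw no clear contact with the gauge. I could not measure that contact directly.

**Bystanders:** The pin, block and jar look unmoved in the final side view.

**Disagreement:** The two cameras disagree by about 3–4 mm in position (calibration about 2 mm). I used their average and the direct view of the post inside the eyelet. I did not measure the tray's tilt separately. An earlier picture hinted at a lean of about 1–2°, against a limit of about 6°.

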